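# Salt over the salad bowl

### The arm

A 6-joint arm with a two-finger parallel gripper is mounted at the origin on a cart in front of the work surface, level with it; the furniture and walls round the work are solid. World frame = base frame: x ahead of the robot, y to its left, z up, the work surface at z = 0. Lengths are in mm, angles in rad, forces in N, time in s.
With the tool pointing down it reaches from about 375 to 750 mm from the base axis. Payload 9 kg.
Tool frame: the origin (TCP) lies midway between the tips of the shut fingers; the grasp point (between the pads) lies 19 mm behind it; z points along the fingers, y is the line along which they close (so a half turn about z gives the same grasp; the last joint's range is limited). The gripper opens to 85 mm and grips with 20 to 120 N. Pads are 22 mm wide; open, the fingers measure 114 mm over their backs; the gripper's body (76 mm by 85 mm) begins 54 mm behind the grasp point. The pads swing forward as they close: fully open they stand 13 mm farther back than shut.
Start: joints at [-1.427, 0.104, 0.097, 1.564, 0, 1.353], TCP at [212.387, -561.187, 210.231] pointing down, gripper open.
Joint ranges: [-2.99, 2.99], [-0.84, 1.86], [-1.1, 1.16], [-1.84, 2.11], [-1.51, 1.56], [-3.14, 3.14]. Speed limits (rad/s): [2.22, 2.22, 2.57, 3.14, 3.14, 3.14].

### API

Orientations are given as a unit quaternion [w, x, y, z].
In Python, from rig import bot gives the robot as it stands.
- The arm moves only by the tool drive_tool, never from a script. Its argument "targets" is a list of rows, each a list of 2 entries, a list of its own where there are three numbers: the shift along the tool's x, y, z normalised to -1 to 1, where 1 is 800 mm, then the turn about the tool's z normalised to -1 to 1, where 1 is pi rad. A call has 1 to 8 rows; each row is the pose to reach, as a shift and turn from the pose commanded when the call began, along the tool's axes at that moment, turning the shorter way round; what a row does not reach only later rows make up. A row lasts 1/12 s, in which the tool goes at most 41.7 mm and 7.16 degrees, less where a joint would pass 70% of its speed; a pose out of reach is approached as far as the arm can. A call with a number of a shift or a turn outside -1 to 1 is refused whole. A call with a gripper value outside its range is refused whole. "gripper" is the closure, from -1 (fully open) to 1 (shut), so that 0 is half open, set as the call begins (left out, the last holds). The fingers move at their own pace and stop on an object; the grip force is fixed at half the most. Time passes only in rows, so rows that repeat a pose let the fingers close. It gives the time, the measured TCP pose, the force, the opening and the grip force at its end, in the units of the state.
- bot.get_state(): the state, without advancing time (a new reading comes with each control period).
- bot.get_image(name): name is "side" or "top" or "wrist"; returns a dict with "image" (480x640x3 uint8, red, green, blue), "intrinsics" (3x3 intrinsics, pixels), "R" (3x3) and "t" (3): a world point X has camera coordinates R X + t; the wrist camera has in their place "T_tool_cam" (4x4, takes a point from camera to tool coordinates, whose origin is the TCP and whose axes are the flange's). Camera axes: x right, y down, z forward; pixel columns grow to the right and rows downward; lengths in mm; the calibration is good to about 2 mm. The wrist camera is an equidistant fisheye: a pixel r from the principal point sees the ray r / f radians off the axis. A picture is of the moment at which its call begins: read the wrist's pose just before it. There is no depth.
- bot.hand_in(): hands the job in; it is judged then, once.
Trained networks look in the newest picture that a camera, given by its name, has taken for a name from the list of things; names that differ only in an ending like _2 or _b are one class to them, and where a whole thing is asked for, a point or a joint stands for the part that bears it (a point fixed in the world has none). Each returns a list of dicts, best first, with "conf" (0 to 1); they miss things now and then, are a little off and sometimes report something else, mostly with a low value. They report only what shows in the picture. A call takes as long as a camera call.
- bot.find_in(camera, thing): "location" ([column, row] in pixels, amid what is visible of it).
- bot.masks_of(camera, thing): "pixels" (480x640 bool, what is visible of it) and "location" ([column, row] in pixels, amid what is visible of it).
The state is a dict: "clock": time; "joints": joint angles; "qd": joint speeds; "tau": joint torques, N m; "position": TCP position; "ee_rot": TCP orientation; "contact_force": force on the tool from outside, world axes, zero at the start; "wrist_torque": the same for the moment, N m; "grip_width": finger opening in mm; "grip_force": force on a finger pad.
Only numpy, scipy, OpenCV 4.12 (cv2) and the standard library are available. Lean on these libraries where they do the work, as an engineer would, in place of code of your own. Each camera call takes 0.05 s, during which the arm holds its last target. There are 200 camera calls.

### The job

The salt shaker lies in a slanted wooden rack. Its glass is thin, so grip it only lightly (no more than 50 N): draw it straight out of its pocket, and only then tip it so that its grey metal head points clearly downwards, at least 20 degrees below level, a few centimetres above the rim of the wooden bowl and over its middle. Finish while holding it there, touching neither bowl nor rack, and leave everything else where it stands.

Things in the scene. Friction and masses are not known exactly. Their poses are not given: they have to be found in the camera images.
- salt_shaker: thin glass salt shaker with domed grey metal head, 90 mm long, about 0.1 kg, cracks if a finger presses over 55 N. Origin: centre of its base; z runs from base to head. Glass 38 mm across at the base, 44 mm widest (30 mm up), narrowing to 34 mm at 66 mm up. It lies in either of the rack's two pockets, base inside, head out at the front, rising about 24 degrees above level; 55 mm stand out
- shaker_head (a point): the tip of the shaker's head, on its axis, 90 mm from its base; the head is 34 mm across from 66 to 78 mm, then rounds off
- rack: fixed wooden rack: pale block 160 mm wide, front at a slant, between two dark cheeks (180 mm over both, 93 mm tall). Origin: on the worktop, midway across; -x is its front, z up. Two round pockets 47 mm wide, 34 mm deep at y = -50 and +50 mm, axes along (-0.848, 0, 0.530), 32 degrees above level: draw along this. A tongue 16 mm wide juts 26 mm out below each mouth and carries the shaker's neck
- mouth0 (a point): centre of the mouth of the rack's pocket at y = -50 mm (17 mm in front of the rack's origin, 68 mm up)
- mouth1 (a point): centre of the mouth of the rack's pocket at y = +50 mm (17 mm in front of the rack's origin, 68 mm up)
- bowl: round wooden bowl, loose, 207 mm across the rim, 86 mm tall. Origin: centre of its underside on the worktop; it stands upright
- spice_jar: glass spice jar with a red cap, 45 mm across, 106 mm long, in the rack's other pocket, rising 32 degrees to its cap; origin at the centre of its base, z along the jar to its cap. Leave it alone.
- honey_jar: honey jar with green lid, 74 mm across, 84 mm tall, origin under its centre; leave it alone
- pepper_mill: dark wooden pepper mill, 58 mm across, 170 mm tall, origin under its centre; leave it alone
- garlic: head of garlic, 60 mm across, 58 mm tall, origin under its centre; leave it alone

How it is judged (in metres and radians):
On the way:
1. the shaker, held by the fingers, is fully drawn out of its pocket, off the rack, its head not yet turned downwards (distance of salt_shaker from where it was at the start of the episode above 0.05 m and contact force between salt_shaker and rack below 0.1 N and contact force between salt_shaker and the fingers above 1 N and angle between salt_shaker's own z axis and vertical below 1.66 rad), for 0.1 s.
At the end, for the whole second after the job is handed in: Held still in the fingers, touching nothing else: axis at least 19 degrees below level, head downwards; head tip within 60 mm of the bowl's axis seen from above and 88 to 200 mm above the worktop; bowl upright, within 20 mm of its first place (angle between salt_shaker's own z axis and vertical above 1.9 rad and height (world z) of shaker_head between 0.088 and 0.2 m and horizontal distance between shaker_head and bowl below 0.06 m and contact force between salt_shaker and the fingers above 1 N and contact force between salt_shaker and bowl below 0.1 N and contact force between salt_shaker and rack below 0.1 N and linear speed of salt_shaker below 0.03 m/s and distance of bowl from where it was at the start of the episode below 0.02 m and angle between bowl's own z axis and vertical below 0.15 rad); the arm keeps its last pose, push and grip.
It fails at once if the shaker is gripped with more than 55 N (both fingers together press it with over 110 N) (contact force between salt_shaker and the fingers above 110 N).
It fails at once if the bowl is moved more than 20 mm (distance of bowl from where it was at the start of the episode above 0.02 m).
It fails at once if the red-capped spice jar, honey jar, pepper mill or garlic is moved more than 20 mm (distance of any of spice_jar, honey_jar, pepper_mill, garlic from where it was at the start of the episode above 0.02 m).
It also fails if it takes over 38 s, if anything falls off the work surface, if the arm or the gripper's body presses on something with over 40 N, if the wrist force passes 120 N, or if a joint passes its speed limit or range.

## Working session

There is one attempt and no reset: what is moved stays moved. The work goes in short steps, Python scripts to look and compute and a tool call to move; the robot and the scene stay as the last step left them, time stands still between calls to the robot, and variables do not carry over. Pictures are saved under pics/ and viewed, at most 10 in all, crops included, and the job is handed in when it is done.

Besides the shell and the picture viewer there is one more tool, called after "Call:" as name(argument=value, ...) on one line, values as JSON. drive_tool: Moves the arm, as the interface text tells. Scaled input: -1 to 1 covers 800 mm each way for a shift and pi rad each way for a turn. Its arguments: {"type":"object","properties":{"targets":{"type":"array","items":{"type":"array"}},"gripper":{"type":"number"}},"required":["targets"]}

```bash
mkdir -p pics; ls
python3 - <<'E'
from rig import bot
import cv2,numpy as np
s=bot.get_state();print(s)
for c in ("side","top","wrist"):
    d=bot.get_image(c);cv2.imwrite(f"pics/{c}0.png",d["image"][:,:,::-1])
    print(c,{k:np.round(v,3).tolist() for k,v in d.items() if k!="image"})
    for n in ("salt_shaker","shaker_head","rack","bowl","spice_jar","honey_jar","pepper_mill","garlic"):
        print(n,[(np.round(r["location"]).tolist(),round(r["conf"],2)) for r in bot.find_in(c,n)][:2])
E
```

```text
pics
{'clock': 0.0, 'joints': array([-1.42668443e+00,  1.04701510e-01,  9.64752577e-02,  1.56392766e+00,
        1.60613145e-05,  1.35312077e+00]), 'qd': array([-0.00235138,  0.00030262,  0.00136198, -0.00064913, -0.00209166,
        0.00082241]), 'tau': array([-5.79055404e-05, -5.56947613e+01,  5.03633988e+01,  1.76196214e-02,
       -3.32338395e-04,  2.61709459e-06]), 'position': array([ 212.34124044, -560.77469909,  209.4243637 ]), 'ee_rot': array([-6.78039473e-04,  9.83683071e-01,  1.79908740e-01,  3.29868756e-05]), 'contact_force': array([-0.29953227, -0.02675789, -0.2536114 ]), 'wrist_torque': array([0.00403473, 0.01795179, 0.05621507]), 'grip_force': 0.0, 'grip_width': 85.12165850141514}
side {'intrinsics': [[625.084, 0.0, 323.772], [0.0, 625.084, 237.205], [0.0, 0.0, 1.0]], 'R': [[-0.026, -1.0, -0.005], [-0.412, 0.015, -0.911], [0.911, -0.022, -0.412]], 't': [-233.368, 293.38, 844.183]}
salt_shaker [([231.0, 244.0], 0.88)]
shaker_head [([231.0, 246.0], 0.95)]
rack [([255.0, 246.0], 0.88)]
bowl [([402.0, 255.0], 0.76)]
spice_jar [([273.0, 243.0], 0.59)]
honey_jar [([351.0, 224
[... 261 characters left out ...]
302, 542.313, 810.951]}
salt_shaker [([212.0, 264.0], 0.61), ([239.0, 243.0], 0.49)]
shaker_head [([210.0, 264.0], 0.96)]
rack [([239.0, 247.0], 0.88)]
bowl [([386.0, 310.0], 0.95), ([258.0, 278.0], 0.63)]
spice_jar [([256.0, 278.0], 0.69)]
honey_jar [([351.0, 208.0], 0.87)]
pepper_mill [([301.0, 160.0], 0.63), ([240.0, 244.0], 0.36)]
garlic [([277.0, 370.0], 0.95)]
wrist {'intrinsics': [[371.648, 0.0, 319.426], [0.0, 371.648, 239.72], [0.0, 0.0, 1.0]], 'T_tool_cam': [[0.0, -0.953, -0.303, 78.786], [1.0, 0.0, -0.0, 0.804], [0.0, -0.303, 0.953, -164.739], [0.0, 0.0, 0.0, 1.0]]}
salt_shaker []
shaker_head []
rack []
bowl []
spice_jar []
honey_jar []
pepper_mill []
garlic [([57.0, 13.0], 0.83)]
```

Run:
```python
import cv2
a=cv2.imread("pics/side0.png")[140:360,180:480];b=cv2.imread("pics/top0.png")[130:400,160:460]
cv2.imwrite("pics/s1.png",cv2.resize(a,None,fx=2.66,fy=2.66,interpolation=2));cv2.imwrite("pics/t1.png",cv2.resize(b,None,fx=2.2,fy=2.2,interpolation=2))
```

```text
(no output)
```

View pics/s1.png

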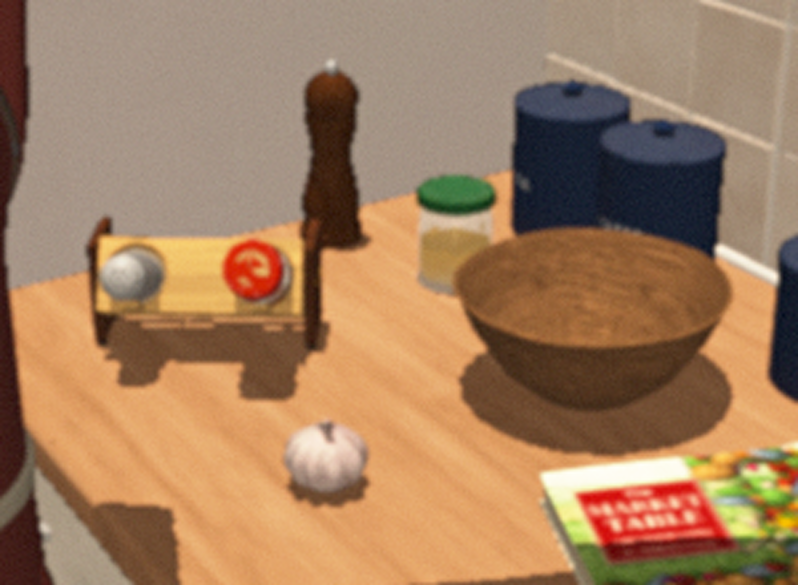

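View pics/t1.png

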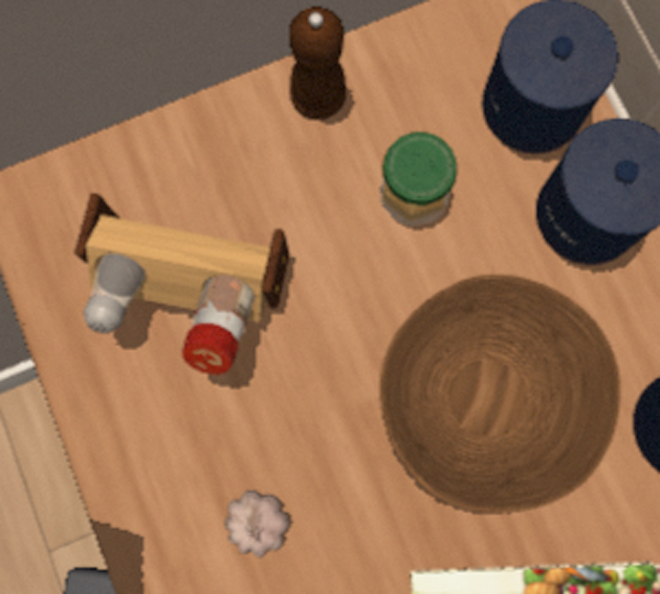

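Side view: the shaker is in the rack's left pocket (head at about px 230,243) and the red-capped jar is in the right. The top view agrees: shaker tip at about (204,274), bowl at about (387,309). Next I triangulate.

```bash
cat > h.py <<'E'
import numpy as np,cv2
from rig import bot
from scipy.optimize import least_squares
from scipy.spatial.transform import Rotation as Ro
C={}
def cam(n):
    if n not in C: C[n]=bot.get_image(n)
    return C[n]
def proj(n,X):
    d=cam(n);p=(d["R"]@np.atleast_2d(X).T).T+d["t"];q=p@d["intrinsics"].T
    return q[:,:2]/q[:,2:]
def tri(ps,pt):
    f=lambda X:np.r_[proj("side",X)[0]-ps,proj("top",X)[0]-pt]
    r=least_squares(f,[600,200,60]);return r.x,np.abs(r.fun).max()
def rect(m):
    ys,xs=np.where(m);return cv2.minAreaRect(np.c_[xs,ys].astype(np.float32)),(xs.min(),xs.max(),ys.min(),ys.max())
E
python3 - <<'E'
from h import *
S=lambda u,v:np.array([u/2.66+180,v/2.66+140]);T=lambda u,v:np.array([u/2.2+160,v/2.2+130])
P={"cheekL top":(S(105,220),T(95,195)),"cheekR top":(S(314,222),T(281,231)),
"block top-front L":(S(97,238),T(95,219)),"mill top":(S(332,62),T(316,18)),"cap":(S(253,270),T(210,348)),"tip":(S(131,274),T(98,318))}
for k,v in P.items():
    X,e=tri(*v);print(k,X.round(1),round(e,1))
for n in ("bowl","garlic","honey_jar","salt_shaker","rack"):
    for c in ("side","top"):
        cam(c)
        for r in bot.masks_of(c,n)[:1]: print(n,c,np.round(r["location"]),rect(r["pixels"]),r["pixels"].sum(),round(r["conf"],2)); np.save(f"m_{c}_{n}.npy",r["pixels"])
# bowl rim: fit centre via extents at z=86
def rim(x,y):
    a=np.linspace(0,2*np.pi,90);return np.c_[x+103.5*np.cos(a),y+103.5*np.sin(a),0*a+86]
m=np.load("m_top_bowl.npy");_,b=rect(m)
f=lambda p:np.array([(lambda q:[q[:,0].min()-b[0],q[:,0].max()-b[1],q[:,1].min()-b[2],q[:,1].max()-b[3]])(proj("top",rim(*p)))]).ravel()
r=least_squares(f,[600,-50],diff_step=1e-3);print("bowl",r.x,r.fun)
q=proj("side",rim(*r.x));print("side rim pred",q.min(0),q.max(0),rect(np.load("m_side_bowl.npy"))[1])
E
```

```text
cheekL top [598.3 -25.   85.4] 0.7
cheekR top [ 584.  -196.    87.1] 1.0
block top-front L [578.1 -23.6  77.4] 2.2
mill top [ 753.  -210.5  168.4] 0.4
cap [ 471.5 -150.9   97. ] 0.5
tip [486.9 -53.3  89.4] 2.0
bowl side [399. 254.] (((401.5, 259.5), (67.0, 103.0), 90.0), (np.int64(350), np.int64(453), np.int64(226), np.int64(293))) 5196 0.75
bowl top [385. 309.] (((386.0, 308.5), (107.0, 108.0), 90.0), (np.int64(332), np.int64(440), np.int64(255), np.int64(362))) 9327 0.73
garlic side [302. 313.] (((302.0, 311.5), (25.0, 30.0), 90.0), (np.int64(287), np.int64(317), np.int64(299), np.int64(324))) 622 0.61
garlic top [277. 370.] (((275.5367431640625, 368.2110595703125), (28.734792709350586, 28.255878448486328), 16.699243545532227), (np.int64(262), np.int64(290), np.int64(353), np.int64(383))) 643 0.73
honey_jar side [350. 222.] (((350.5, 228.0), (44.0, 29.0), 90.0), (np.int64(336), np.int64(365), np.int64(206), np.int64(250))) 1004 0.73
honey_jar top [350. 208.] (((348.49224853515625, 210.9200897216797), (33.45684814453125, 42.574913024902344), 21.037511825561523), (np.int64(332), np.i
[... 305 characters left out ...]
434947967529297), (np.int64(198), np.int64(224), np.int64(246), np.int64(280))) 601 0.59
rack side [255. 246.] (((256.013427734375, 245.96286010742188), (88.64729309082031, 48.05997848510742), 1.4320961236953735), (np.int64(212), np.int64(300), np.int64(221), np.int64(271))) 1916 0.93
rack top [241. 247.] (((241.57691955566406, 247.11538696289062), (95.70466613769531, 43.537776947021484), 11.309932708740234), (np.int64(194), np.int64(290), np.int64(218), np.int64(276))) 2531 0.83
bowl [ 465.99141642 -401.56388527] [-0.48040935  0.48112993 -1.43447783  1.25398409]
side rim pred [349.8515805  225.27850352] [455.00288058 269.73386529] (np.int64(350), np.int64(453), np.int64(226), np.int64(293))
```

Call:
drive_tool(targets=[[[0.519,-0.471,-0.075],0.142],[[0.519,-0.471,-0.075],0.142],[[0.519,-0.471,-0.075],0.142],[[0.519,-0.471,-0.075],0.142],[[0.519,-0.471,-0.075],0.142],[[0.519,-0.471,-0.075],0.142],[[0.519,-0.471,-0.075],0.142],[[0.519,-0.471,-0.075],0.142]], gripper=-0.5)

```text
clock: 2.62
position: [363.5, -264.2, 246.1]
ee_rot: [0.0, 0.999, -0.042, 0.0]
contact_force: [1.2, -1.6, -0.9]
grip_width: 64.4
grip_force: 0.0
```

Call:
drive_tool(targets=[[[0.124,-0.266,-0.02],0],[[0.124,-0.266,-0.02],0],[[0.124,-0.266,-0.02],0],[[0.124,-0.266,-0.02],0],[[0.124,-0.266,-0.02],0],[[0.124,-0.266,-0.02],0],[[0.124,-0.266,-0.02],0],[[0.124,-0.266,-0.02],0]])

```text
clock: 3.28
position: [480.2, -61.1, 261.7]
ee_rot: [0.0, 0.999, -0.041, -0.0]
contact_force: [-0.5, -0.6, -0.1]
grip_width: 64.1
grip_force: 0.0
```

Run:
```python
from h import *
s=bot.get_state();d=bot.get_image("wrist");cv2.imwrite("pics/w1.png",d["image"][:,:,::-1])
print(s["position"],s["ee_rot"],s["clock"])
np.savez("w1.npz",p=s["position"],q=s["ee_rot"])
for n in ("salt_shaker","shaker_head","rack"):
    for r in bot.masks_of("wrist",n)[:1]: print(n,np.round(r["location"]),rect(r["pixels"]),r["conf"]);np.save(f"m_w1_{n}.npy",r["pixels"])
```

```text
[480.2245407  -61.05488865 261.70472904] [ 9.89936900e-05  9.99177678e-01 -4.05457477e-02 -1.92419538e-05] 3.2833
salt_shaker [307. 169.] (((309.0, 176.5), (73.0, 44.0), 90.0), (np.int64(287), np.int64(331), np.int64(140), np.int64(213))) 0.78
shaker_head [306. 172.] (((309.0, 176.5), (73.0, 44.0), 90.0), (np.int64(287), np.int64(331), np.int64(140), np.int64(213))) 0.77
rack [358. 125.] (((361.693115234375, 126.65084838867188), (194.86451721191406, 79.76898193359375), 1.123302698135376), (np.int64(265), np.int64(459), np.int64(85), np.int64(166))) 0.8
```

View pics/w1.png

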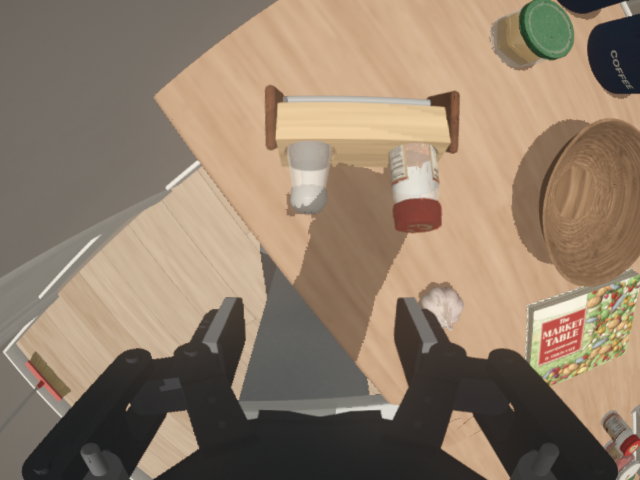

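```bash
cat >> h.py <<'E'
def wpose(p,q):
    T=np.eye(4);T[:3,:3]=Ro.from_quat(np.r_[q[1:],q[0]]).as_matrix();T[:3,3]=p;return T
WK=np.array([371.648,319.426,239.72])
TC=np.array([[0,-.953,-.303,78.786],[1,0,0,.804],[0,-.303,.953,-164.739],[0,0,0,1]])
def wproj(T,X):
    M=np.linalg.inv(T@TC);p=np.atleast_2d(X)@M[:3,:3].T+M[:3,3]
    th=np.arctan2(np.hypot(p[:,0],p[:,1]),p[:,2]);r=WK[0]*th/np.hypot(p[:,0],p[:,1])
    return p[:,:2]*r[:,None]+WK[1:]
def wray(T,uv,z):
    d=np.array(uv,float)-WK[1:];r=np.hypot(*d);th=r/WK[0];v=np.r_[d/r*np.sin(th),np.cos(th)]
    M=T@TC;v=M[:3,:3]@v;o=M[:3,3];return o+v*(z-o[2])/v[2]
def shaker(tip,yaw,pitch,lo=36):
    a=np.array([-np.cos(pitch)*np.cos(yaw),-np.cos(pitch)*np.sin(yaw),np.sin(pitch)])
    u=np.cross(a,[0,0,1]);u/=np.linalg.norm(u);v=np.cross(a,u)
    s=np.array([lo,45,55,66,78,83,87,89,90]);R=np.interp(s,[30,66,78,83,87,89,90],[22,17,17,15,11,6,0])
    t=np.linspace(0,2*np.pi,24,endpoint=False)
    return np.concatenate([tip+a*(si-90)+ri*(np.cos(t)[:,None]*u+np.sin(t)[:,None]*v) for si,ri in zip(s,R)])
E
cat > fit.py <<'E'
from h import *
w=np.load("w1.npz");T=wpose(w["p"],w["q"])
P={"side":lambda X:proj("side",X),"top":lambda X:proj("top",X),"w":lambda X:wproj(T,X)}
M={"side":"m_side_salt_shaker.npy","top":"m_top_salt_shaker.npy","w":"m_w1_salt_shaker.npy"}
pts={k:np.argwhere(np.load(v))[:,::-1].astype(float) for k,v in M.items()}
def res(p,full=False):
    o=[]
    X=shaker(p[:3],p[3],p[4])
    for k in P:
        q=P[k](X);h=q[-1]-q[:24].mean(0);a0=np.arctan2(h[1],h[0])
        n=np.linspace(-1.6,1.6,15)+a0 if k!="side" else np.linspace(0,2*np.pi,16)
        D=np.c_[np.cos(n),np.sin(n)]
        e=(q@D.T).max(0)-(pts[k]@D.T).max(0)-.3
        o.append(e*(1 if k!="w" else 1))
    o.append([(p[4]-np.radians(24))/np.radians(1.5)])
    return o if full else np.concatenate(o)
if __name__=="__main__":
    r=least_squares(res,[487,-53,89,np.radians(-4.8),np.radians(24)],loss="soft_l1",x_scale=[1,1,1,.02,.02])
    print(r.x[:3],np.degrees(r.x[3:]));[print(np.round(e,1)) for e in res(r.x,True)]
    for z in (93,):
        print("cheek", *[wray(T,u,z).round(1) for u in ((266,87),(459,92),(266,149),(459,152))])
    for z in (86,90): print("front edge",*[wray(T,u,z).round(1) for u in ((278,140),(448,146),(278,104))])
E
python3 fit.py
```

```text
[477.84182849 -49.96991316  91.51204247] [-6.00521148 24.26263105]
[-0.2 -0.5  0.1  0.3  0.2 -1.6 -2.  -1.9 -1.4 -0.7 -0.1  1.1  1.1  0.5
 -0.3 -0.2]
[ 0.6  1.2  1.5  1.2  1.2  0.9  0.4  0.1 -0.1 -0.   0.   0.1  0.3  0.8
 -0.7]
[-0.8 -1.  -0.8 -0.9 -0.7 -0.4  0.1  1.2  0.3 -0.3 -0.2 -0.1  0.2 -0.
 -0.5]
[0.2]
cheek [597.8 -24.1  93. ] [ 584.6 -199.1   93. ] [541.9 -18.9  93. ] [ 528.1 -196.5   93. ]
front edge [548.7 -29.7  86. ] [ 533.5 -188.    86. ] [581.7 -32.7  86. ]
front edge [548.8 -30.1  90. ] [ 533.8 -186.6   90. ] [581.4 -33.1  90. ]
```

Run:
```python
from fit import *
print("wrist tip ray",[wray(T,(307,212),z).round(1) for z in (80,85,90)])
def tray(n,uv,z):
    d=cam(n);v=d["R"].T@np.linalg.inv(d["intrinsics"])@np.r_[uv,1];o=-d["R"].T@d["t"];return (o+v*(z-o[2])/v[2]).round(1)
print("top lowest",pts["top"][pts["top"][:,1].argmax()],[tray("top",(203.5,280),z) for z in (80,85,90)])
# known-height check: bowl rim in wrist and cheeks in top
for u in ((95,195),(281,231)): print("top cheek z93",tray("top",np.array(u)/2.2+[160,130],93))
for u in ((88,248),(262,279)): print("top block front edge",tray("top",np.array(u)/2.2+[160,130],86))
d=np.load("m_w1_salt_shaker.npy");im=cv2.imread("pics/w1.png")
top=cv2.imread("pics/top0.png")
a=im[70:250,250:470].copy()
c=cv2.findContours(d.astype(np.uint8),0,2)[0]
r=least_squares(res,[487,-53,89,-.09,.42],loss="soft_l1",x_scale=[1,1,1,.02,.02])
def draw(img,f,x0,y0,w,h,k):
    o=cv2.resize(img[y0:y0+h,x0:x0+w],None,fx=k,fy=k,interpolation=cv2.INTER_CUBIC)
    for u in f(shaker(r.x[:3],r.x[3],r.x[4])): cv2.circle(o,tuple(int(t) for t in ((u-[x0,y0]+.5)*k)),1,(0,0,255),-1)
    return o
A=draw(im,P["w"],250,80,100,150,4);B=draw(top,P["top"],180,210,50,75,8)
cv2.imwrite("pics/ov.png",np.hstack([A,B]))
```

```text
wrist tip ray [array([477.6, -49.7,  80. ]), array([478.8, -50. ,  85. ]), array([480. , -50.3,  90. ])]
top lowest [204. 280.] [array([477.5, -46.8,  80. ]), array([476.9, -48.2,  85. ]), array([476.3, -49.6,  90. ])]
top cheek z93 [596.2 -28.5  93. ]
top cheek z93 [ 582.4 -198.4   93. ]
top block front edge [548.8 -28.8  86. ]
top block front edge [ 538.7 -186.8   86. ]
```

View pics/ov.png

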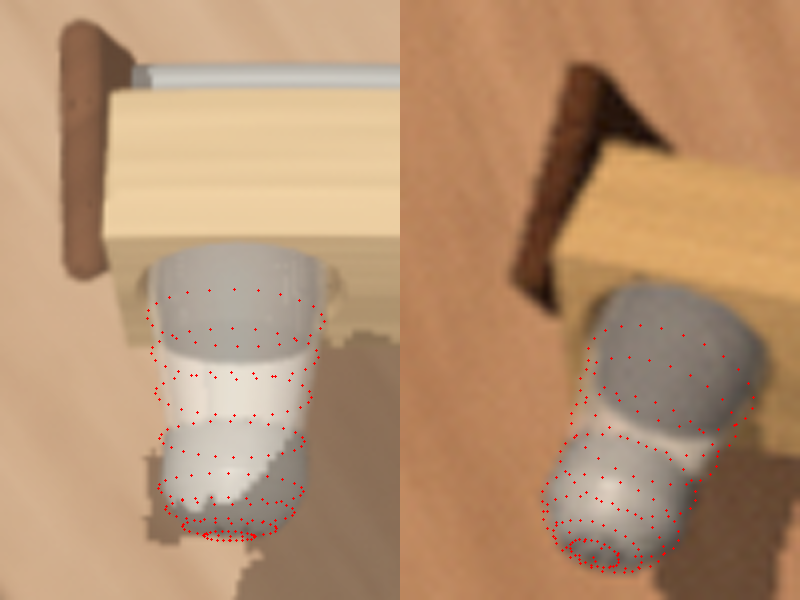

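Overlay: the fitted shaker outline matches both views, with the tip at (478,-50,91.5), a rise of 24° and a yaw of about -5.5°. The slanted face behind it leaves room for the fingers, so I descend open.

Call:
drive_tool(targets=[[[0.037,-0.013,0.03],0.005],[[0.037,-0.013,0.08],0.005],[[0.037,-0.013,0.13],0.005],[[0.037,-0.013,0.18],0.005],[[0.037,-0.013,0.22],0.005],[[0.037,-0.013,0.245],0.005],[[0.037,-0.013,0.255],0.005],[[0.037,-0.013,0.255],0.005]])

```text
clock: 4.35
position: [508.8, -54.3, 55.9]
ee_rot: [-0.0, 0.999, -0.05, -0.002]
contact_force: [0.3, 0.1, 0.9]
grip_width: 64.1
grip_force: 0.0
```

Run:
```python
from h import *
d=bot.get_image("wrist");a=d["image"][60:360,150:500,::-1];b=bot.get_image("side")["image"][200:280,190:320,::-1]
a=cv2.resize(a,(560,480));b=cv2.resize(b,(240,148))
o=np.zeros((480,800,3),np.uint8);o[:,:560]=a;o[:148,560:]=b
cv2.imwrite("pics/g1.png",o)
```

```text
(no output)
```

View pics/g1.png

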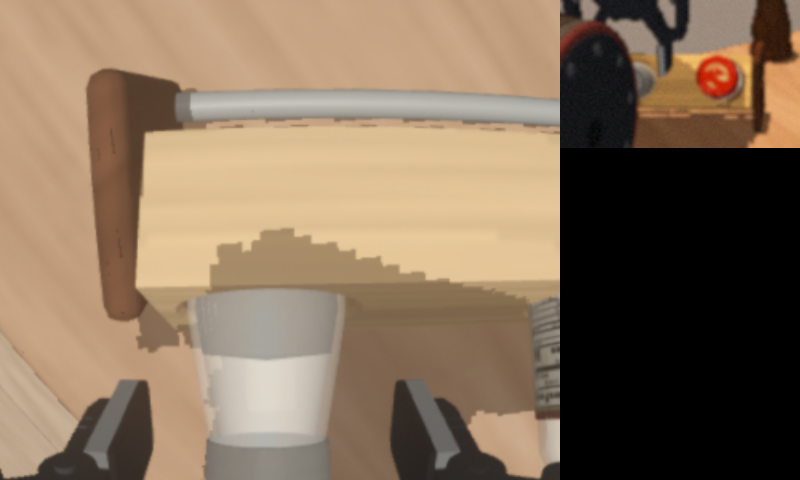

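The fingers straddle the neck evenly. Now I close in small steps and watch the force.

Call:
drive_tool(targets=[[[0,0,0],0],[[0,0,0],0],[[0,0,0],0],[[0,0,0],0]], gripper=0.0)

```text
clock: 4.78
position: [510.8, -54.7, 58.5]
ee_rot: [0.0, 0.999, -0.05, 0.001]
contact_force: [0.8, 1.0, -0.6]
grip_width: 42.5
grip_force: 0.0
```

Call:
drive_tool(targets=[[[0,0,0],0],[[0,0,0],0],[[0,0,0],0]], gripper=0.05)

```text
clock: 5.03
position: [510.3, -54.4, 57.7]
ee_rot: [0.0, 0.999, -0.05, 0.0]
contact_force: [-0.2, 0.6, 0.2]
grip_width: 40.5
grip_force: 0.0
```

Call:
drive_tool(targets=[[[0,0,0],0],[[0,0,0],0],[[0,0,0],0]], gripper=0.08)

```text
clock: 5.28
position: [510.2, -54.4, 57.6]
ee_rot: [0.0, 0.999, -0.05, -0.0]
contact_force: [0.2, -0.2, 0.2]
grip_width: 39.4
grip_force: 0.0
```

Call:
drive_tool(targets=[[[0,0,0],0],[[0,0,0],0],[[0,0,0],0]], gripper=0.1)

```text
clock: 5.53
position: [510.2, -54.5, 57.6]
ee_rot: [0.0, 0.999, -0.05, -0.0]
contact_force: [-0.4, -0.1, -0.4]
grip_width: 38.4
grip_force: 0.0
```

Call:
drive_tool(targets=[[[0,0,0],0],[[0,0,0],0],[[0,0,0],0]], gripper=0.12)

```text
clock: 5.78
position: [510.2, -54.4, 57.6]
ee_rot: [0.0, 0.999, -0.05, -0.0]
contact_force: [0.8, 0.2, -0.1]
grip_width: 37.8
grip_force: 0.0
```

Call:
drive_tool(targets=[[[0,0,0],0],[[0,0,0],0],[[0,0,0],0]], gripper=0.135)

```text
clock: 6.03
position: [510.2, -54.5, 57.7]
ee_rot: [0.0, 0.999, -0.05, 0.0]
contact_force: [0.0, -1.0, -0.3]
grip_width: 37.1
grip_force: 0.1
```

Call:
drive_tool(targets=[[[0,0,0],0],[[0,0,0],0],[[0,0,0],0]], gripper=0.15)

```text
clock: 6.28
position: [510.2, -54.4, 57.6]
ee_rot: [0.0, 0.999, -0.05, -0.0]
contact_force: [-0.2, 0.4, 0.2]
grip_width: 36.3
grip_force: 0.0
```

Call:
drive_tool(targets=[[[0,0,0],0],[[0,0,0],0],[[0,0,0],0]], gripper=0.165)

```text
clock: 6.53
position: [510.2, -54.4, 57.7]
ee_rot: [0.0, 0.999, -0.05, 0.0]
contact_force: [0.6, -0.0, 0.6]
grip_width: 35.6
grip_force: 0.0
```

Call:
drive_tool(targets=[[[0,0,0],0],[[0,0,0],0],[[0,0,0],0]], gripper=0.18)

```text
clock: 6.78
position: [510.3, -54.4, 57.7]
ee_rot: [0.0, 0.999, -0.05, 0.0]
contact_force: [0.4, -0.1, 0.3]
grip_width: 34.6
grip_force: 0.0
```

Run:
```python
from h import *
d=bot.get_image("wrist");a=d["image"][100:400,150:500,::-1];b=bot.get_image("top")["image"][210:310,170:270,::-1]
o=np.zeros((480,800,3),np.uint8);o[:,:560]=cv2.resize(a,(560,480));o[:240,560:]=cv2.resize(b,(240,240))
cv2.imwrite("pics/g2.png",o);print(bot.get_state()["grip_force"])
```

```text
0.03238647386751836
```

View pics/g2.png

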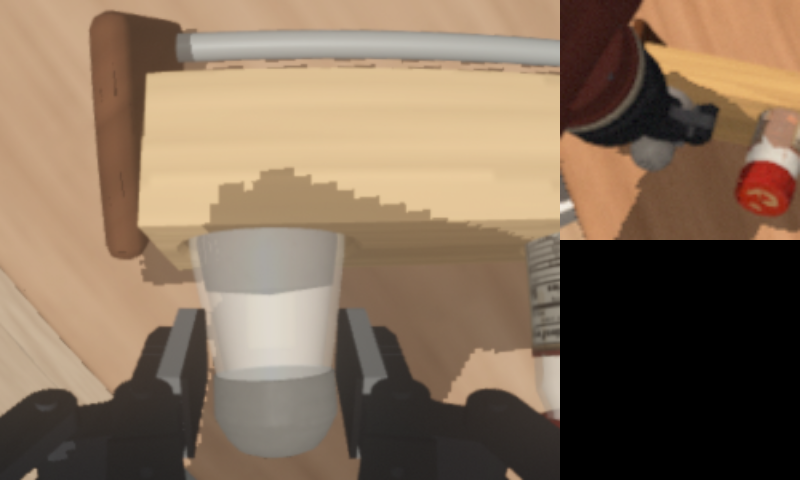

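Wrist view: the pads stand beside the neck (inner faces at columns ~205 and ~340) and almost touch it, so I keep closing slowly.

Call:
drive_tool(targets=[[[0,0,0],0],[[0,0,0],0],[[0,0,0],0]], gripper=0.2)

```text
clock: 7.13
position: [510.2, -54.4, 57.7]
ee_rot: [-0.0, 0.999, -0.05, 0.0]
contact_force: [-0.7, 0.8, 0.3]
grip_width: 34.1
grip_force: 0.9
```

Call:
drive_tool(targets=[[[0,0,0],0],[[0,0,0],0],[[0,0,0],0]], gripper=0.22)

```text
clock: 7.38
position: [510.3, -54.4, 57.7]
ee_rot: [0.0, 0.999, -0.05, 0.0]
contact_force: [0.9, 0.7, 0.9]
grip_width: 33.6
grip_force: 5.2
```

Call:
drive_tool(targets=[[[0,0,0],0],[[0,0,0],0],[[0,0,0],0]], gripper=0.24)

```text
clock: 7.63
position: [510.3, -54.5, 57.7]
ee_rot: [0.0, 0.999, -0.05, 0.0]
contact_force: [-0.7, 0.5, 1.5]
grip_width: 32.6
grip_force: 12.5
```

Call:
drive_tool(targets=[[[0,0,0],0],[[0,0,0],0],[[0,0,0],0]], gripper=0.26)

```text
clock: 7.88
position: [510.3, -54.5, 57.7]
ee_rot: [0.0, 0.999, -0.05, 0.0]
contact_force: [0.8, -0.6, 2.9]
grip_width: 32.2
grip_force: 21.7
```

Call:
drive_tool(targets=[[[0,0,0],0],[[0,0,0],0],[[0,0,0],0]], gripper=0.28)

```text
clock: 8.13
position: [510.3, -54.5, 57.8]
ee_rot: [0.0, 0.999, -0.05, 0.0]
contact_force: [-1.3, -0.1, 2.5]
grip_width: 31.6
grip_force: 32.0
```

Call:
drive_tool(targets=[[[-0.005,0,-0.003],0],[[-0.0106,0,-0.0066],0],[[-0.016,0,-0.01],0],[[-0.021,0,-0.013],0],[[-0.0265,0,-0.0166],0],[[-0.032,0,-0.02],0]])

```text
clock: 8.63
position: [484.1, -51.8, 73.9]
ee_rot: [0.0, 0.999, -0.05, -0.0]
contact_force: [0.4, -0.5, -0.2]
grip_width: 31.4
grip_force: 31.3
```

Call:
drive_tool(targets=[[[-0.008,0,-0.005],0],[[-0.016,0,-0.01],0],[[-0.024,0,-0.015],0],[[-0.032,0,-0.02],0],[[-0.037,0,-0.023],0],[[-0.04,0,-0.025],0],[[-0.04,0,-0.025],0]])

```text
clock: 9.22
position: [452.8, -48.7, 94.1]
ee_rot: [0.0, 0.999, -0.05, 0.0]
contact_force: [0.2, 0.0, -1.5]
grip_width: 31.6
grip_force: 31.0
```

Run:
```python
from h import *
s=bot.get_state();d=bot.get_image("wrist");a=d["image"][100:480,130:510,::-1];b=bot.get_image("side")["image"][200:300,190:320,::-1]
o=np.zeros((480,800,3),np.uint8);o[:,:480]=cv2.resize(a,(480,480));o[:246,480:]=cv2.resize(b,(320,246))
cv2.imwrite("pics/g3.png",o);print(s)
```

```text
{'clock': 9.2167, 'joints': array([-3.95742679e-01, -3.42558600e-01, -5.27664938e-01,  1.38497085e+00,
       -1.11604784e-04,  2.84595841e+00]), 'qd': array([ 0.00036238,  0.02160677,  0.00572056, -0.01563928,  0.00095097,
        0.00440494]), 'tau': array([-2.55897845e-02, -3.41610074e+01,  5.05450630e+01,  2.32865601e-01,
       -7.51599669e-03, -3.66516074e-02]), 'position': array([452.75829193, -48.73859681,  94.11835638]), 'ee_rot': array([ 1.74339627e-04,  9.98747482e-01, -5.00333362e-02,  3.19390535e-04]), 'contact_force': array([ 0.17364458,  0.03087455, -1.50313504]), 'wrist_torque': array([ 0.07738048,  0.01779471, -0.02863849]), 'grip_force': 31.000241833826294, 'grip_width': 31.566592492935662}
```

View pics/g3.png

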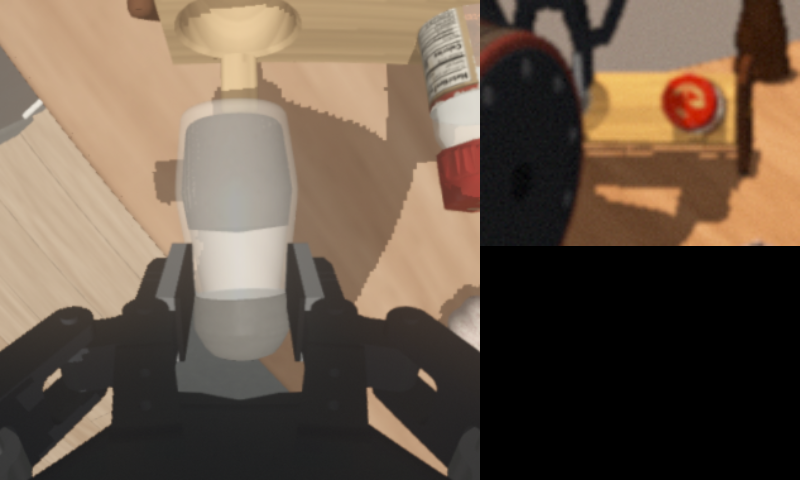

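The shaker is drawn out and hanging free: base at crop row ~105, pocket empty, spice jar untouched. The tool can only yaw, so I will rotate the shaker between the pads. I raise it, hold its base over the block's top edge, then lower so the edge pushes the base up.

Call:
drive_tool(targets=[[[-0.005,0,-0.02],0],[[0,0,-0.0375],0],[[0.02,0,-0.0375],0],[[0.04,0,-0.0375],0],[[0.06,0,-0.0375],0],[[0.074,0,-0.0375],0],[[0.074,0,-0.0375],0],[[0.074,0,-0.0375],0]])

```text
clock: 9.98
position: [511.6, -54.4, 123.1]
ee_rot: [-0.0, 0.999, -0.05, -0.001]
contact_force: [0.1, 0.3, -1.3]
grip_width: 31.5
grip_force: 30.9
```

Run:
```python
from h import *
s=bot.get_state();print(s["position"],s["contact_force"],s["wrist_torque"],s["grip_force"])
d=bot.get_image("wrist");a=d["image"][100:480,130:510,::-1];b=bot.get_image("top")["image"][200:310,165:275,::-1]
o=np.zeros((480,800,3),np.uint8);o[:,:480]=cv2.resize(a,(480,480));o[:320,480:]=cv2.resize(b,(320,320))
cv2.imwrite("pics/g4.png",o)
```

```text
[511.63008461 -54.44325991 123.05223861] [ 0.08811689  0.26592707 -1.2529649 ] [0.01191134 0.05014326 0.02979702] 30.874383858913745
```

View pics/g4.png

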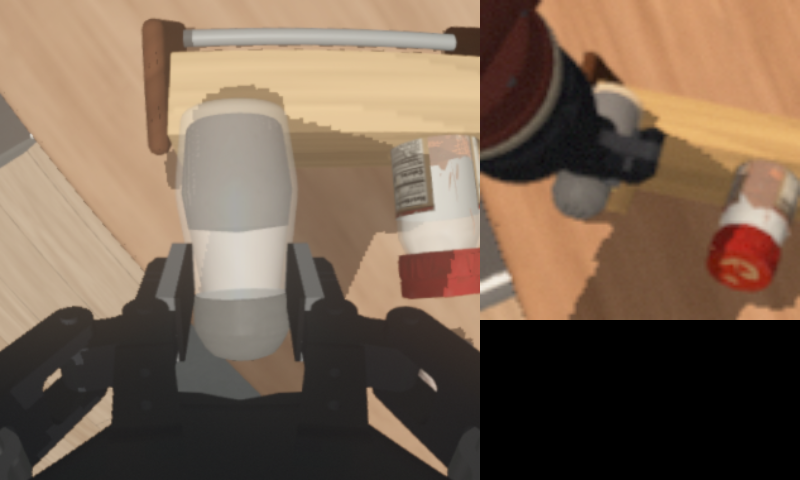

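The base is above the block top and clear of the cheek. Lowering in small steps.

Call:
drive_tool(targets=[[[0,0,0.006],0],[[0,0,0.0125],0],[[0,0,0.0187],0],[[0,0,0.0187],0]])

```text
clock: 10.42
position: [511.4, -54.4, 107.8]
ee_rot: [-0.0, 0.999, -0.05, -0.0]
contact_force: [1.6, 0.4, 0.8]
grip_width: 31.3
grip_force: 27.6
```

Call:
drive_tool(targets=[[[0,0,0.005],0],[[0,0,0.01],0],[[0,0,0.01],0]])

```text
clock: 10.67
position: [511.0, -54.4, 99.8]
ee_rot: [-0.0, 0.999, -0.05, -0.001]
contact_force: [-1.5, 0.1, -0.1]
grip_width: 30.2
grip_force: 2.1
```

Run:
```python
from h import *
s=bot.get_state();print(s["position"],s["contact_force"],s["wrist_torque"],s["grip_force"])
d=bot.get_image("wrist");a=d["image"][100:480,130:510,::-1];b=bot.get_image("top")["image"][200:310,165:275,::-1]
o=np.zeros((480,800,3),np.uint8);o[:,:480]=cv2.resize(a,(480,480));o[:320,480:]=cv2.resize(b,(320,320))
cv2.imwrite("pics/g5.png",o)
```

```text
[511.00987461 -54.44330507  99.75576655] [-1.4501819   0.08795501 -0.12439086] [-4.82030345e-02  3.87054665e-01 -2.91848537e-04] 2.111166778486222
```

View pics/g5.png

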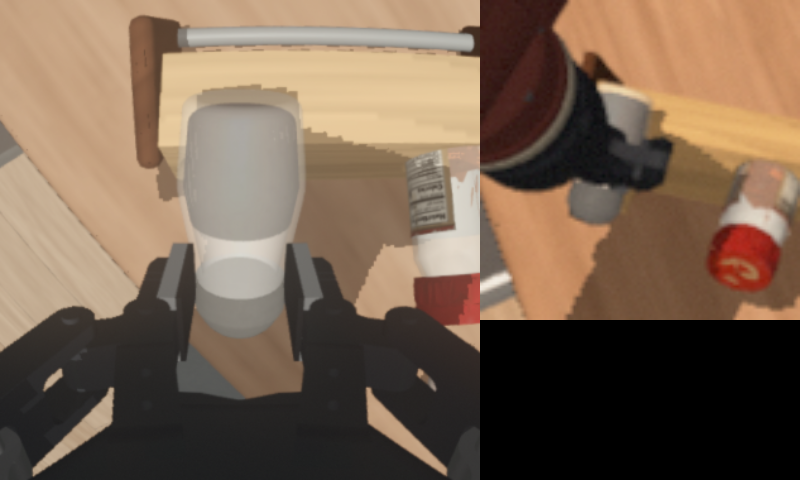

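The head has come down (crop row 360→335) and the base has come up, but the grip has eased to 2 N. I re-tighten gently.

Call:
drive_tool(targets=[[[0,0,0],0],[[0,0,0],0],[[0,0,0],0]], gripper=0.3)

```text
clock: 11.02
position: [512.0, -54.7, 100.8]
ee_rot: [0.0, 0.999, -0.05, 0.0]
contact_force: [-1.4, 0.4, 0.6]
grip_width: 29.9
grip_force: 5.8
```

Call:
drive_tool(targets=[[[0,0,0],0],[[0,0,0],0],[[0,0,0],0]], gripper=0.32)

```text
clock: 11.27
position: [511.9, -54.7, 100.8]
ee_rot: [0.0, 0.999, -0.05, 0.0]
contact_force: [-1.0, -0.2, 1.4]
grip_width: 29.2
grip_force: 11.4
```

```bash
cat > track.py <<'E'
from h import *
def full(tip,pitch):  # tool xz-plane; returns tool coords
    a=np.array([-np.cos(pitch),0,-np.sin(pitch)]);u=np.array([0,1.,0]);v=np.cross(a,u)
    s=np.array([0,10,20,30,45,55,66,78,83,87,89,90]);R=np.interp(s,[0,30,66,78,83,87,89,90],[19,22,17,17,15,11,6,0])
    t=np.linspace(0,2*np.pi,24,endpoint=False)
    return np.concatenate([tip+a*(si-90)+ri*(np.cos(t)[:,None]*u+np.sin(t)[:,None]*v) for si,ri in zip(s,R)])
def track(x0=(-32,-20,0.2)):
    s=bot.get_state();T=wpose(s["position"],s["ee_rot"])
    dw=bot.get_image("wrist");mw=bot.masks_of("wrist","salt_shaker")
    dt=bot.get_image("top");C["top"]=dt;mt=bot.masks_of("top","salt_shaker")
    pw=np.argwhere(mw[0]["pixels"])[:,::-1].astype(float) if mw else None
    pt=np.argwhere(mt[0]["pixels"])[:,::-1].astype(float) if mt else None
    def E(p,full_=False):
        X=full(np.array([p[0],p[3],p[1]]),p[2])@T[:3,:3].T+T[:3,3];o=[]
        if pw is not None:
            n=np.radians([-115,-100,-90,-80,-65,65,80,90,100,115]);D=np.c_[np.cos(n),np.sin(n)]
            o.append((wproj(T,X)@D.T).max(0)-(pw@D.T).max(0))
        if pt is not None:
            n=np.radians([60,75,90,105,120,135]);D=np.c_[np.cos(n),np.sin(n)]
            o.append((proj("top",X)@D.T).max(0)-(pt@D.T).max(0))
        o.append([p[3]/2])
        return o if full_ else np.concatenate(o)
    r=least_squares(E,list(x0)+[0],loss="soft_l1",x_scale=[1,1,.02,1])
    print("tip tool xz",r.x[:2].round(1),"y",r.x[3].round(1),"pitch",np.degrees(r.x[2]).round(1))
    [print(np.round(e,1)) for e in E(r.x,True)]
    tw=T[:3,:3]@np.array([r.x[0],r.x[3],r.x[1]])+T[:3,3];print("tip world",tw.round(1),"clock",s["clock"],"f",s["contact_force"].round(1),s["grip_force"])
    return dw,dt,r.x
E
python3 -c "
from track import *
track()"
```

```text
tip tool xz [-31.4 -19.9] y 0.8 pitch 19.6
[ 0.5  0.4 -0.1  0.6 -0.7  1.5 -0.3 -0.1 -0.8  0.6]
[ 0.5  0.5  1.1  0.4 -0.   0.1]
[0.4]
tip world [480.6 -52.3 120.7] clock 11.2667 f [-1.  -0.2  1.4] 11.398472517030314
```

```bash
sed -i 's/n=np.radians(\[-115/n=np.radians([-180,-165,-150,-135,-45,-30,-15,0,-115/' track.py; python3 -c "
from track import *
a,b,p=track()
s=bot.get_state();T=wpose(s['position'],s['ee_rot'])
o=cv2.resize(a['image'][150:400,200:440,::-1],None,fx=2.4,fy=2.4)
X=full(np.array([p[0],p[3],p[1]]),p[2])@T[:3,:3].T+T[:3,3]
for u in wproj(T,X): cv2.circle(o,tuple(int(t) for t in (u-[200,150]+.5)*2.4),1,(0,0,255),-1)
cv2.imwrite('pics/g6.png',o)"
```

```text
tip tool xz [-32.6 -16.1] y 1.4 pitch 11.4
[-2.6 -1.5  0.3  2.   0.3 -0.3 -2.1 -2.   2.   0.2 -1.8  0.2  0.9  1.8
  0.3  0.6 -0.2 -0.5]
[ 1.5  1.3  1.4  0.4 -0.1 -0.5]
[0.7]
tip world [479.3 -52.8 116.8] clock 11.4667 f [-1.5 -1.1  0.4] 11.400075734127313
```

View pics/g6.png

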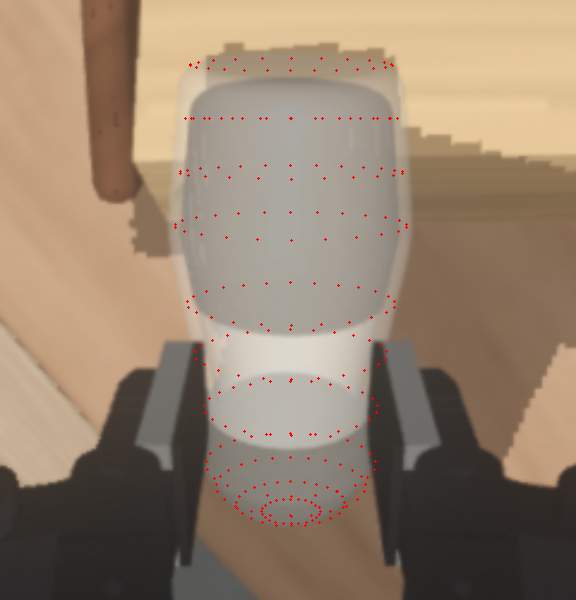

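Overlay and seam ellipse (aspect about 0.44): the shaker has rotated from 24° up to nearly level and is still centred in the pads, so the method works. I tighten slightly and continue.

Call:
drive_tool(targets=[[[0,0,0],0],[[0,0,0],0],[[0,0,0],0]], gripper=0.34)

```text
clock: 11.92
position: [511.7, -54.5, 100.7]
ee_rot: [-0.0, 0.999, -0.05, -0.0]
contact_force: [-1.8, 0.5, 2.5]
grip_width: 28.5
grip_force: 14.0
```

Call:
drive_tool(targets=[[[0,0,0.003],0],[[0,0,0.006],0],[[0,0,0.006],0]])

```text
clock: 12.17
position: [509.0, -54.2, 96.1]
ee_rot: [0.0, 0.999, -0.05, -0.003]
contact_force: [-20.0, 2.1, 15.6]
grip_width: 28.4
grip_force: 20.6
```

Call:
drive_tool(targets=[[[0,0,0.003],0],[[0,0,0.006],0],[[0,0,0.006],0]])

```text
clock: 12.42
position: [506.1, -54.0, 90.9]
ee_rot: [0.0, 0.999, -0.05, -0.006]
contact_force: [-34.1, 1.3, 23.8]
grip_width: 28.4
grip_force: 27.1
```

```bash
python3 -c "
from track import *
a,b,p=track((-32,-16,0.))
s=bot.get_state();print(s['wrist_torque'],s['position'])
T=wpose(s['position'],s['ee_rot'])
o=cv2.resize(a['image'][120:420,160:460,::-1],None,fx=1.6,fy=1.6)
c=cv2.resize(bot.get_image('side')['image'][200:290,190:310,::-1],(320,240))
t=cv2.resize(b['image'][210:300,170:290,::-1],(320,240))
cv2.imwrite('pics/g7.png',np.hstack([o,np.vstack([c,t])]))"
```

```text
tip tool xz [-29.3   2.4] y 0.8 pitch -19.8
[-0.3  0.4  0.2 -0.2 -0.2  1.   0.8 -1.4 -0.2 -0.3  0.  -0.5  0.4 -0.4
 -0.5  0.1 -0.1  1.1]
[0.4]
tip world [476.8 -51.9  88.8] clock 12.4167 f [-34.1   1.3  23.8] 27.11758110439405
[ 0.24672967  7.08908359 -0.07393798] [506.16859974 -54.06597526  90.96338723]
```

View pics/g7.png

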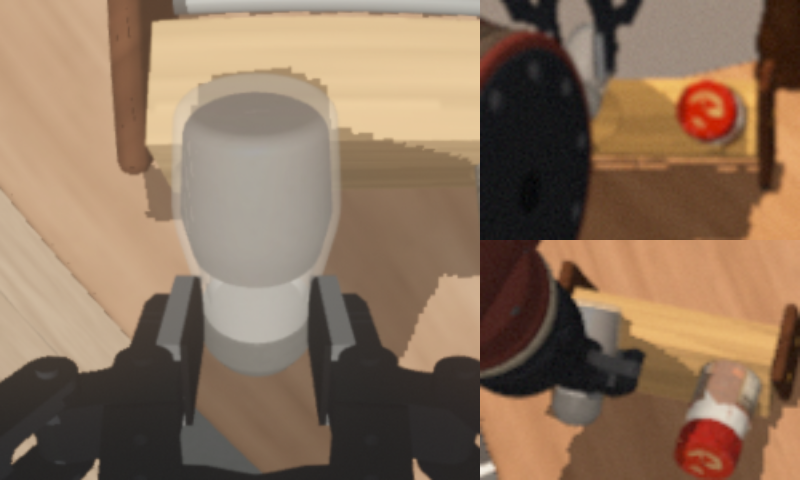

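Wrist view: the head now points down. The fit gives a pitch of -20°, tip at z≈89, and no contact with the tongue. I relieve the sideways push (5 mm back) and lower a little more.

Call:
drive_tool(targets=[[[-0.004,0,0],0],[[-0.0075,0,0.001],0],[[-0.0075,0,0.001],0]])

```text
clock: 12.92
position: [503.9, -53.8, 89.9]
ee_rot: [0.0, 0.999, -0.05, -0.002]
contact_force: [-10.7, 0.4, 6.2]
grip_width: 28.4
grip_force: 14.0
```

Call:
drive_tool(targets=[[[-0.002,0,0.004],0],[[-0.004,0,0.008],0],[[-0.004,0,0.008],0]])

```text
clock: 13.17
position: [500.1, -53.3, 82.6]
ee_rot: [-0.0, 0.999, -0.05, -0.003]
contact_force: [-11.1, 0.6, 3.8]
grip_width: 28.2
grip_force: 11.6
```

```bash
python3 -c "
from track import *
a,b,p=track((-32,-16,0.))"
```

```text
tip tool xz [-20.  11.] y 0.8 pitch -35.1
[ 0.  -0.   0.6  0.5  0.4  0.6  0.5 -0.1 -0.  -0.4 -0.  -0.9 -0.4 -0.7
 -0.2  0.3 -0.   0.1]
[ 0.2  0.4  1.   0.  -0.2  0.1]
[0.4]
tip world [480.1 -52.1  71.7] clock 13.1667 f [-11.1   0.6   3.8] 11.559514794498682
```

The pitch is -35°, which is enough, but the shaker now sits only ~3 mm above the fingertips. I firm the grip a little and lift. Then I press the shaker onto the block edge directly under the grip, so it moves back up between the pads.

Call:
drive_tool(targets=[[[0,0,0],0],[[0,0,0],0]], gripper=0.355)

```text
clock: 13.53
position: [500.3, -53.3, 83.0]
ee_rot: [-0.0, 0.999, -0.05, -0.002]
contact_force: [-12.0, 0.3, 4.2]
grip_width: 28.1
grip_force: 15.9
```

Call:
drive_tool(targets=[[[0,0,-0.005],0],[[0,0,-0.011],0],[[0,0,-0.011],0]])

```text
clock: 13.78
position: [503.4, -53.9, 93.7]
ee_rot: [0.0, 0.999, -0.05, 0.001]
contact_force: [-1.8, 0.9, 0.6]
grip_width: 28.1
grip_force: 6.4
```

```bash
python3 -c "
from track import *
a,b,p=track((-22,8,-.6))"
```

```text
tip tool xz [-28.2   2.3] y 0.7 pitch -19.1
[-0.   1.   0.6  0.6  0.8  1.2  1.3 -0.7 -0.5 -0.6 -0.7 -0.9 -0.1 -0.5
 -0.3  0.1 -0.1  0.2]
[ 0.3  0.4  0.9 -0.  -0.2 -0.2]
[0.3]
tip world [475.3 -51.8  91.3] clock 13.7833 f [-1.8  0.9  0.6] 6.421848119498463
```

Call:
drive_tool(targets=[[[0.009,0,-0.003],0],[[0.018,0,-0.006],0],[[0.027,0,-0.009],0],[[0.0375,0,-0.012],0],[[0.0375,0,-0.012],0]])

```text
clock: 14.4
position: [534.2, -57.1, 103.2]
ee_rot: [0.0, 0.999, -0.05, 0.001]
contact_force: [-0.1, 0.3, 2.4]
grip_width: 28.0
grip_force: 6.4
```

```bash
python3 -c "
from track import *
a,b,p=track((-22,8,-.4))"
```

```text
tip tool xz [-38.   -9.3] y 0.8 pitch -1.6
[ 0.2  1.   1.3  1.4  0.5  1.   1.3  1.   0.2 -0.9 -0.7 -2.1 -0.4 -1.2
 -0.4  0.9 -0.  -0.3]
[ 0.7  0.9  1.3  0.6  0.2 -0.1]
[0.4]
tip world [496.3 -54.1 112.4] clock 14.4 f [-0.1  0.3  2.4] 6.401442372298334
```

Call:
drive_tool(targets=[[[0,0,0.003],0],[[0,0,0.006],0],[[0,0,0.009],0],[[0,0,0.009],0]])

```text
clock: 14.93
position: [534.8, -57.0, 100.9]
ee_rot: [0.001, 0.999, -0.05, 0.004]
contact_force: [-11.4, 5.9, 41.7]
grip_width: 28.0
grip_force: 25.0
```

```bash
python3 -c "
from track import *
a,b,p=track((-35,-8,-.2))"
```

```text
tip tool xz [-37.9 -12.3] y 0.7 pitch -0.4
[-0.   1.8  2.1  1.6  0.4  1.1  1.   1.3  0.4 -0.7 -0.6 -1.7 -0.3 -0.6
 -0.   0.1  0.1 -0.4]
[1.7 1.7 1.9 1.2 0.9 1.1]
[0.3]
tip world [496.9 -53.9 113. ] clock 14.9333 f [-11.4   5.9  41.7] 24.982334200758487
```

The push wedges the pads apart (grip 6→25 N), so the fingertips were pinching above the shaker's widest line. I ease the opening to the width that held it well before; the arm's push then seats it deeper.

Call:
drive_tool(targets=[[[0,0,0],0],[[0,0,0],0],[[0,0,0],0]], gripper=0.27)

```text
clock: 15.38
position: [534.0, -56.3, 98.7]
ee_rot: [-0.0, 0.999, -0.05, 0.003]
contact_force: [-5.4, 5.3, 27.1]
grip_width: 31.1
grip_force: 13.3
```

```bash
python3 -c "
from track import *
a,b,p=track((-35,-12,-.1))"
```

```text
tip tool xz [-38.4 -11.8] y 0.5 pitch -0.8
[ 0.2  1.5  1.9  1.8  0.8  1.2  0.8  0.9  0.1 -1.4 -0.5 -0.9 -0.1 -0.6
 -0.   0.4  0.  -0.5]
[1.8 2.2 2.8 1.5 0.9 1.1]
[0.3]
tip world [495.7 -53.  110.4] clock 15.3833 f [-5.4  5.3 27.1] 13.348562233150005
```

```bash
python3 -c "
from h import *
s=bot.get_state();print(s['wrist_torque'],s['contact_force'],s['position'],s['ee_rot'])
F=s['contact_force'];M=s['wrist_torque']
# line of action: points r with r x F = M (if about TCP or flange)
r=np.cross(F,M*1000)/F.dot(F);print('r',r,'dir',F/np.linalg.norm(F))
"
```

```text
[1.43079182 1.16973257 0.08830953] [-6.50468675  6.08778169 27.82738847] [534.05486468 -56.25016272  98.75781418] [-1.00634160e-04  9.98767646e-01 -4.95639882e-02  2.56732596e-03]
r [-37.49755071  47.30929155 -19.1149256 ] dir [-0.22262026  0.20835186  0.95238108]
```

Call:
drive_tool(targets=[[[0,0,0],0],[[0,0,0],0]], gripper=0.24)

```text
clock: 15.75
position: [533.6, -56.0, 97.9]
ee_rot: [-0.0, 0.999, -0.05, 0.002]
contact_force: [-4.6, 5.8, 22.3]
grip_width: 32.1
grip_force: 10.5
```

```bash
python3 -c "
from track import *
a,b,p=track((-35,-12,-.1))"
```

```text
tip tool xz [-38.1 -11.5] y 0.7 pitch -2.8
[ 0.3  1.   1.5  1.5  0.4  0.9  0.5  0.8  0.4 -1.5 -0.6 -2.  -0.2  0.1
 -0.1  0.2 -0.2 -0.9]
[ 1.4  1.1  0.9  0.7  0.1 -0.2]
[0.4]
tip world [495.6 -52.9 109.2] clock 15.75 f [-4.6  5.8 22.3] 10.49703910946846
```

Call:
drive_tool(targets=[[[0,0,0],0],[[0,0,0],0]], gripper=0.21)

```text
clock: 16.12
position: [533.0, -55.4, 96.6]
ee_rot: [-0.001, 0.999, -0.049, 0.001]
contact_force: [-3.2, 7.6, 14.7]
grip_width: 33.6
grip_force: 8.4
```

Call:
drive_tool(targets=[[[0,0,0],0],[[0,0,0],0]], gripper=0.19)

```text
clock: 16.28
position: [532.6, -55.7, 95.6]
ee_rot: [-0.001, 0.999, -0.05, 0.001]
contact_force: [-1.6, 5.2, 8.1]
grip_width: 34.6
grip_force: 4.3
```

```bash
python3 -c "
from track import *
a,b,p=track((-35,-12,-.1))"
```

```text
tip tool xz [-36.9 -12.3] y 0.4 pitch -4.3
[-0.1  0.9  1.4  1.4  0.7  1.4  0.8  0.9  0.7 -0.9 -1.3 -2.4 -0.4 -0.3
 -0.4  0.  -0.3  0.3]
[1.  0.8 0.8 0.5 0.5 0.6]
[0.2]
tip world [495.8 -52.4 107.9] clock 16.2833 f [-1.6  5.2  8.1] 4.344071483283187
```

Call:
drive_tool(targets=[[[0,0,0],0],[[0,0,0],0]], gripper=0.23)

```text
clock: 16.65
position: [532.6, -55.6, 95.7]
ee_rot: [-0.001, 0.999, -0.05, 0.001]
contact_force: [-1.3, 5.8, 8.8]
grip_width: 33.7
grip_force: 16.0
```

Call:
drive_tool(targets=[[[0,0,0],0],[[0,0,0],0]], gripper=0.26)

```text
clock: 16.82
position: [532.7, -55.6, 95.8]
ee_rot: [-0.001, 0.999, -0.05, 0.001]
contact_force: [-2.3, 5.1, 9.4]
grip_width: 32.1
grip_force: 28.9
```

```bash
python3 -c "
from track import *
a,b,p=track((-35,-12,-.1))"
```

```text
tip tool xz [-35. -18.] y 0.0 pitch -7.6
[ 0.  -0.1  0.1  0.1 -0.1  0. ]
[0.]
tip world [497.8 -52.2 113.8] clock 16.8167 f [-2.3  5.1  9.4] 28.930645098334935
```

Call:
drive_tool(targets=[[[0,0,-0.005],0],[[-0.008,0,-0.012],0],[[-0.018,0,-0.012],0],[[-0.026,0,-0.012],0],[[-0.026,0,-0.012],0]])

```text
clock: 17.43
position: [510.5, -54.4, 104.5]
ee_rot: [0.0, 0.999, -0.05, -0.0]
contact_force: [-0.1, -0.0, -1.7]
grip_width: 32.4
grip_force: 26.0
```

```bash
python3 -c "
from track import *
a,b,p=track((-35,-18,-.1))"
```

```text
tip tool xz [-37.7 -13.8] y 0.6 pitch -2.0
[ 0.1  1.1  1.4  1.   0.9  1.   0.7  1.   0.2 -0.9 -0.4 -1.3 -0.2 -0.8
 -0.5  0.2  0.3  0. ]
[1.4 1.5 1.9 1.6 1.  0.8]
[0.3]
tip world [472.9 -51.2 118.3] clock 17.4333 f [-0.1 -0.  -1.7] 25.96736998344568
```

Call:
drive_tool(targets=[[[0,0,0.005],0],[[0,0,0.01],0],[[0,0,0.015],0],[[0,0,0.015],0]], gripper=0.275)

```text
clock: 17.97
position: [509.1, -54.3, 92.1]
ee_rot: [0.0, 0.999, -0.05, -0.003]
contact_force: [-14.2, 1.6, 13.8]
grip_width: 31.5
grip_force: 37.6
```

Call:
drive_tool(targets=[[[-0.001,0,0.004],0],[[-0.002,0,0.008],0],[[-0.002,0,0.008],0]])

```text
clock: 18.22
position: [505.0, -53.6, 85.0]
ee_rot: [-0.0, 0.999, -0.05, -0.006]
contact_force: [-26.3, 1.6, 15.1]
grip_width: 31.3
grip_force: 38.2
```

```bash
python3 -c "
from track import *
a,b,p=track((-35,-14,-.2))"
```

```text
tip tool xz [-29.9   3. ] y 0.8 pitch -25.5
[ 0.   0.2  0.9  0.9  0.2  0.3  0.7 -0.  -0.8 -0.   0.  -0.7 -0.1 -0.1
 -0.1  0.2 -0.1 -0.1]
[ 0.9  0.8  0.9  0.  -0.  -0.1]
[0.4]
tip world [475.2 -51.5  82.4] clock 18.2167 f [-26.3   1.6  15.1] 38.20366557687521
```

Call:
drive_tool(targets=[[[-0.003,0,0.003],0],[[-0.006,0,0.006],0],[[-0.008,0,0.008],0],[[-0.008,0,0.008],0]])

```text
clock: 18.75
position: [501.2, -53.3, 78.5]
ee_rot: [-0.0, 0.999, -0.05, -0.003]
contact_force: [-10.9, 0.7, 4.1]
grip_width: 31.4
grip_force: 29.1
```

```bash
python3 -c "
from track import *
a,b,p=track((-30,3,-.5))"
```

```text
tip tool xz [-22.6   9.9] y 0.7 pitch -37.0
[ 0.3 -0.5  0.3  0.6  0.3  0.7  0.1 -0.2 -0.4 -0.1  0.6 -0.2 -1.4 -0.2
  0.  -0.1  0.3 -0.1]
[ 0.4 -0.   0.1 -0.3 -0.2  0.2]
[0.4]
tip world [478.6 -51.8  68.7] clock 18.75 f [-10.9   0.7   4.1] 29.10220254678279
```

Call:
drive_tool(targets=[[[0,0,0],0],[[0,0,0],0]], gripper=0.295)

```text
clock: 19.12
position: [501.3, -53.4, 78.7]
ee_rot: [-0.0, 0.999, -0.05, -0.003]
contact_force: [-12.1, 0.3, 5.8]
grip_width: 30.8
grip_force: 37.9
```

Call:
drive_tool(targets=[[[-0.008,0,0],0],[[-0.02,0,-0.002],0],[[-0.035,0,-0.01],0],[[-0.05,0,-0.025],0],[[-0.06,0,-0.04],0],[[-0.06,0,-0.06],0],[[-0.06,0,-0.08],0],[[-0.06,0,-0.08],0]])

```text
clock: 19.78
position: [457.5, -49.6, 146.6]
ee_rot: [0.001, 0.999, -0.05, 0.002]
contact_force: [-0.2, -0.7, -1.5]
grip_width: 30.4
grip_force: 32.9
```

```bash
python3 -c "
from track import *
a,b,p=track((-22,8,-.5))"
```

```text
tip tool xz [ 80.6 -17.1] y 10.9 pitch -84.7
[-12.4 -15.8 -11.8  -0.3 -12.1 -28.8 -35.8 -34.8  25.1  50.5  69.5  57.6
  23.    0.4  22.9  15.9   7.3   0.1]
[-38.8 -48.4 -54.2 -58.  -57.1 -50.1]
[5.4]
tip world [536.5 -68.4 164.1] clock 19.7833 f [-0.2 -0.7 -1.5] 32.90425974642858
```

```bash
python3 -c "
from track import *
a,b,p=track((-22,8,-.5))
for c in ('wrist','top','side'):
    bot.get_image(c)
    print(c,[(round(r['conf'],2),rect(r['pixels'])[1]) for r in bot.masks_of(c,'salt_shaker')])"
```

```text
tip tool xz [-30.4   3.3] y 0.6 pitch -23.7
[-0.   0.7  0.9  0.2  0.7  0.6  0.7 -0.3 -0.6  0.   0.2 -0.8 -0.7 -0.1
 -0.2 -0.2 -0.   0.2]
[ 1.5  0.9  0.7  0.1 -0.1 -0.1]
[0.3]
tip world [425.4 -46.3 139.4] clock 19.9833 f [-0.  -0.2 -0.8] 32.88342400628608
wrist [(0.86, (np.int64(265), np.int64(372), np.int64(173), np.int64(357)))]
top [(0.59, (np.int64(180), np.int64(207), np.int64(253), np.int64(304)))]
side [(0.8, (np.int64(212), np.int64(230), np.int64(193), np.int64(225)))]
```

Held free at -24° with 33 N. I firm the grip a bit more, rise, and carry it to the bowl gently.

Call:
drive_tool(targets=[[[0,0,-0.015],0],[[0,0,-0.035],0],[[0,0,-0.055],0],[[0.003,0.015,-0.06],0],[[0.009,0.04,-0.06],0],[[0.016,0.075,-0.06],0],[[0.023,0.11,-0.06],0],[[0.031,0.145,-0.06],0]], gripper=0.31)

```text
clock: 21.15
position: [469.2, -168.8, 192.3]
ee_rot: [0.0, 0.999, -0.05, 0.0]
contact_force: [0.8, 0.3, -0.2]
grip_width: 30.4
grip_force: 39.1
```

Call:
drive_tool(targets=[[[0.007,0.035,0],0],[[0.015,0.07,0],0],[[0.022,0.105,0],0],[[0.03,0.14,0],0],[[0.037,0.175,0],0],[[0.044,0.21,0],0],[[0.052,0.245,0],0],[[0.057,0.27,0],0]])

```text
clock: 21.82
position: [492.4, -389.5, 191.6]
ee_rot: [0.0, 0.999, -0.051, -0.0]
contact_force: [0.5, -0.3, -1.2]
grip_width: 30.4
grip_force: 39.1
```

```bash
python3 -c "
from track import *
a,b,p=track((-30,3,-.4));print(bot.get_state()['position'],bot.get_state()['ee_rot'])"
```

```text
tip tool xz [-30.1   4.4] y 0.7 pitch -24.3
[-0.5  0.2  0.5 -0.   0.9  0.7  0.6 -1.2 -0.5 -0.2  0.5 -0.6 -1.  -0.9
 -0.7  0.4  0.6  0.2]
[0.3]
tip world [ 462.4 -387.2  187.2] clock 21.8167 f [ 0.5 -0.3 -1.2] 39.07663935679011
[ 492.48594401 -387.06125787  191.54420854] [-3.17526329e-04  9.98722870e-01 -5.05217878e-02 -2.77709901e-04]
```

Call:
drive_tool(targets=[[[0.003,0.009,0.015],0],[[0.006,0.018,0.03],0],[[0.006,0.018,0.045],0],[[0.006,0.018,0.06],0],[[0.006,0.018,0.07],0],[[0.006,0.018,0.0765],0],[[0.006,0.018,0.0765],0],[[0.006,0.018,0.0765],0]])

```text
clock: 22.68
position: [496.3, -400.9, 130.7]
ee_rot: [-0.0, 0.999, -0.05, -0.0]
contact_force: [-0.4, 0.6, -0.4]
grip_width: 30.4
grip_force: 39.1
```

```bash
python3 -c "
from track import *
a,b,p=track((-30,3,-.4))
cam('side')
for c in ('wrist','side'):
    bot.get_image(c);print(c,[(round(r['conf'],2),rect(r['pixels'])[1]) for r in bot.masks_of(c,'bowl')])
s=bot.get_state();print(s['position'],s['clock'],s['qd'].round(3),s['grip_force'])"
```

```text
tip tool xz [-29.5   2.8] y 0.5 pitch -24.6
[-0.4  0.2  0.1  0.4  0.6  0.8  0.6 -1.  -0.2 -0.5  1.2 -0.9 -1.3 -0.7
 -0.3  0.3  0.1  0.3]
[0.2]
tip world [ 466.9 -398.4  127.8] clock 22.6833 f [-0.4  0.6 -0.4] 39.10517091862857
wrist [(0.74, (np.int64(170), np.int64(483), np.int64(138), np.int64(415))), (0.56, (np.int64(0), np.int64(46), np.int64(236), np.int64(334)))]
side [(0.88, (np.int64(350), np.int64(454), np.int64(226), np.int64(294)))]
[ 496.39282141 -401.2822254   130.93017622] 23.1333 [ 0.    -0.001 -0.005  0.001 -0.001  0.001] 39.09914754680358
```

```bash
python3 -c "
from rig import bot
print(bot.hand_in())"
```

```text
the job is handed in; nothing more can be done
None
```

I handed the job in with the salt shaker held at about 39 N, its head about 24.6° below level by the wrist-camera fit. The head tip is about 42 mm above the rim and 4 mm from the bowl's axis, and the bowl shows as unmoved in the side view; I didn't re-check the other items, and I viewed 11 pictures, one over the limit of 10.

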